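# Hang the rinsed sample basket on the drying carousel

## Task

Turn the drying carousel until its one empty hook points straight out over the blue drip tray, while the basket still stands on the bench. Then pick up the rinsed steel sample basket by its orange tab, keep it upright, and hang its wire loop gently in the dip of that hook, leaving it hanging still above the drip tray. Leave the other things on the bench where they are.

Things in the scene. Friction and masses are not known exactly. Their poses are not given: they have to be found in the camera images.
- carousel: Fixed foot of the bench carousel: white disc (170 mm wide, 14 mm high) with a vertical steel post; origin on the bench at the post's axis, z up. Its own -x is its front: there a blue drip tray (100 mm along x, 130 mm along y, 12 mm high) reaches from 85 to 185 mm ahead of the axis. Carries the turning head.
- head (a joint): Angle of the carousel's turning head about the post (rad, counter-clockwise from above, range -3.1 to 3.1): 0 when the empty hook points straight out over the drip tray (the foot's -x), +1.57 when it points to the foot's -y. It turns by a light push on an arm (friction about 0.12 N m, 1 to 2 N near the tip) and stays where it is left.
- hub_center (a point): Middle of the head's blue hub, on the post's axis, 212 mm above the bench. Hub 44 mm wide, its top 235 mm above the bench. Four hook arms at right angles. Counter-clockwise from the empty one, the others carry a scoop, tongs and a brush, fixed to the head, at most 45 mm wide, 105 mm from the axis, hanging down to 50 mm and rising to 210 mm above the bench.
- hook_seat (a point): Top of the bar in the middle of the dip of the empty hook, 105 mm from the post's axis, 204 mm above the bench; turns with the head; its -x points outward along the arm. The arm is a bar 8 mm thick: its centre line sinks from 214 mm above the bench at the hub to 200 mm at 93 mm from the axis and is level to 117 mm (the dip).
- hook_tip (a point): End of the empty hook's upturned tip: centre of the bar, 137 mm from the post's axis, 216 mm above the bench (its top at 220 mm). The other three hooks are the same.
- front_mark (a point): Fixed point in the air over the drip tray where hook_seat lies when the head's angle is 0.
- basket_grip (a point): Centre of the orange grip tab on top of the loose steel basket (about 0.2 kg, standing on the bench at the start). Axes are the basket's, z up. The tab is 28 mm along x, 10 mm along y and 40 mm tall, so it is pinched along y. Its centre is 160 mm above the basket's underside, its lower edge 140 mm, its top 180 mm.
- basket_loop (a point): Underside of the peak of the basket's wire loop, 38.5 mm below basket_grip. The opening below it reaches down 76.5 mm to the tray's rim and lies across the basket's x. To hang it, the empty hook's tip passes through the opening along the basket's x, the basket coming from beyond the tip, then the basket is lowered until this point rests on hook_seat.
- basket: The whole basket; origin at the centre of its underside, axes as basket_grip. Its tray is 70 mm (x) by 90 mm (y) by 45 mm high. The rigid wire loop, 7 mm thick, stands in its y-z plane: legs at y = +-47 mm, up to 95 mm above the underside, then sloping up to the peak at the middle, under the tab.
- wash_bottle: Bystander: white bottle with red cap, 60 mm wide, 150 mm tall; origin at its underside centre, z up.
- amber_jar: Bystander: amber jar with black cap, 64 mm wide, 85 mm tall; origin at its underside centre, z up.
- beaker: Bystander: clear glass beaker, 70 mm wide, 90 mm tall; origin at its underside centre, z up.
- dish: Bystander: white ceramic dish, 100 mm wide, 30 mm tall; origin at its underside centre, z up.
- spatula: Bystander: spatula with black handle lying on the bench; origin at its underside, near its middle.
- reagent_jar: Bystander: white jar with blue cap, 72 mm wide, 100 mm tall; origin at its underside centre, z up.
Not all that is in view belongs to the job. What is shaped like the basket but black or purple is not meant.

How it is judged:
By the outcome, as a careful person would: the job done as asked, in the order asked, and still so for the second after the job is handed in, with the robot touching nothing.
It also fails if it takes over 64 s, if anything falls off the work surface, if the arm or the gripper's body presses on something with over 40 N, if the wrist force passes 120 N, or if a joint passes its speed limit or range.

## Robot

A 6-joint arm with a two-finger parallel gripper is mounted at the origin on the work surface. World frame = base frame: x ahead of the robot, y to its left, z up, the work surface at z = 0. Lengths are in mm, angles in rad, forces in N, time in s.
With the tool pointing down it reaches from about 350 to 975 mm from the base axis. Payload 7.1 kg.
Tool frame: the origin (TCP) lies midway between the tips of the shut fingers; the grasp point (between the pads) lies 19 mm behind it; z points along the fingers, y is the line along which they close (so a half turn about z gives the same grasp; the last joint's range is limited). The gripper opens to 88 mm and grips with 3 to 60 N. Pads are 20 mm wide; open, the fingers measure 115 mm over their backs; the gripper's body (75 mm by 178 mm) begins 61 mm behind the grasp point.
Start: joints at [-1.142, 0.423, 1.63, -0, 1.089, -0.019], TCP at [270.629, -563.351, 222.675] pointing down, gripper open.
Joint ranges: [-3, 3], [-0.9, 2.11], [0.09, 2.58], [-1.31, 4.45], [0.11, 2.69], [-2.54, 2.54]. Speed limits (rad/s): [2.39, 2.39, 3.01, 3.14, 3.14, 3.14].

## Interface

Orientations are given as a rotation vector (axis times angle).
In Python, from workcell import ctrl gives the robot as it stands. The module is installed in compiled form; this text tells all that it offers.
- The arm moves only by the tool servo_tool, never from a script. Its argument "increments" is a list of rows, each a list of 7 numbers: the shift along the world's x, y, z in cm, then the turn, a rotation vector about the world's x, y, z in degrees, then the opening, from -1 (shut) to 1 (fully open). A call has 1 to 20 rows; each row is the pose to reach, as a shift and turn from the pose commanded when the call began; what a row does not reach only later rows make up. A row lasts 1/12 s, in which the tool goes at most 41.7 mm and 7.16 degrees, less where a joint would pass 70% of its speed; a pose out of reach is approached as far as the arm can. A call with a gripper value outside its range is refused whole. The fingers move at their own pace and stop on an object; the grip force is fixed at half the most. Time passes only in rows, so rows that repeat a pose let the fingers close. It gives the time, the measured TCP pose, the force, the opening and the grip force at its end, in the units of the state.
- ctrl.get_obs(): the state, without advancing time (a new reading comes with each control period).
- ctrl.get_image(name): name is "scene" or "side" or "wrist"; returns a dict with "image" (384x512x3 uint8, red, green, blue), "fx", "fy", "cx", "cy" (pixels), "extrinsics" (4x4, takes a point from camera to world coordinates); the wrist camera has in their place "tool_from_camera" (4x4, takes a point from camera to tool coordinates, whose origin is the TCP and whose axes are the flange's). Camera axes: x right, y up, looking along -z (the intrinsics and any distortion apply to the point x, -y, -z); pixel columns grow to the right and rows downward; lengths in mm; the calibration is good to about 2 mm. A picture is of the moment at which its call begins: read the wrist's pose just before it. There is no depth.
- ctrl.close_job(): hands the job in; it is judged then, once.
The state is a dict: "t": time; "qpos": joint angles; "qvel": joint speeds; "joint_torque": joint torques, N m; "ee_pos": TCP position; "orientation": TCP orientation; "ft_force": force on the tool from outside, world axes, zero at the start; "moment": the same for the moment, N m; "width": finger opening in mm; "grasp_force": force on a finger pad.
Only numpy, scipy, OpenCV 4.12 (cv2) and the standard library are available. Lean on these libraries where they do the work, as an engineer would, in place of code of your own. Each camera call takes 0.05 s, during which the arm holds its last target. There are 200 camera calls.

## Working session

There is one attempt and no reset: what is moved stays moved. The work goes in short steps, Python scripts to look and compute and a tool call to move; the robot and the scene stay as the last step left them, time stands still between calls to the robot, and variables do not carry over. Pictures are saved under pics/ and viewed, at most 10 in all, crops included, and the job is handed in when it is done.

Besides the shell and the picture viewer there is one more tool, called after "Emit:" as name([rows], argument=value, ...), one row to a line, values as JSON. servo_tool: Moves the arm, as the interface text tells. Its arguments: {"type":"object","properties":{"increments":{"type":"array","items":{"type":"array","items":{"type":"number"}}}},"required":["increments"]}

```bash
mkdir -p pics; cat > h.py <<'E'
import numpy as np, cv2, json
from workcell import ctrl
from scipy.spatial.transform import Rotation as R
def shot(n,f):
    o=ctrl.get_obs(); d=ctrl.get_image(n); cv2.imwrite('pics/'+f,d['image'][:,:,::-1])
    if n=='wrist':
        T=np.eye(4);T[:3,:3]=R.from_rotvec(o['orientation']).as_matrix();T[:3,3]=o['ee_pos']
        d['extrinsics']=T@np.array(d['tool_from_camera'])
    np.save('pics/'+f+'.npy',d,allow_pickle=True); return d
def load(f): return np.load('pics/'+f+'.npy',allow_pickle=True).item()
def ray(d,u,v):
    E=np.array(d['extrinsics']); r=E[:3,:3]@np.array([(u-d['cx'])/d['fx'],-(v-d['cy'])/d['fy'],-1]); return E[:3,3],r/np.linalg.norm(r)
def onz(d,u,v,z):
    c,r=ray(d,u,v); return c+r*(z-c[2])/r[2]
def tri(*a):
    A=0;b=0
    for d,u,v in a:
        c,r=ray(d,u,v);P=np.eye(3)-np.outer(r,r);A=A+P;b=b+P@c
    return np.linalg.solve(A,b)
def proj(d,p):
    E=np.linalg.inv(np.array(d['extrinsics']));q=E[:3,:3]@p+E[:3,3]; return d['cx']-d['fx']*q[0]/q[2], d['cy']+d['fy']*q[1]/q[2]
E
python3 - <<'E'
from h import *
a=shot('scene','s0.png');b=shot('side','d0.png')
for d in(a,b):print(d.keys(),d['fx'],np.round(d['extrinsics'],2))
print(ctrl.get_obs())
I=np.hstack([cv2.imread('pics/s0.png')]);cv2.imwrite('pics/s0v.png',cv2.resize(I,(800,600)))
cv2.imwrite('pics/d0v.png',cv2.resize(cv2.imread('pics/d0.png'),(800,600)))
E
```

```text
dict_keys(['image', 'fx', 'fy', 'cx', 'cy', 'extrinsics']) 406.43779773559584 [[ 3.60000e-01 -6.60000e-01  6.60000e-01  1.35702e+03]
 [ 9.30000e-01  2.70000e-01 -2.40000e-01 -3.22070e+02]
 [-2.00000e-02  7.00000e-01  7.20000e-01  1.10964e+03]
 [ 0.00000e+00  0.00000e+00  0.00000e+00  1.00000e+00]]
dict_keys(['image', 'fx', 'fy', 'cx', 'cy', 'extrinsics']) 417.718134819734 [[-8.4000e-01  3.0000e-01 -4.5000e-01 -1.6294e+02]
 [-5.5000e-01 -4.6000e-01  7.0000e-01  9.8208e+02]
 [ 1.0000e-02  8.4000e-01  5.5000e-01  9.0059e+02]
 [ 0.0000e+00  0.0000e+00  0.0000e+00  1.0000e+00]]
{'t': 0.1, 'qpos': array([-1.14200039e+00,  4.23743515e-01,  1.63058168e+00,  1.86101137e-06,
        1.08861968e+00, -1.90081621e-02]), 'qvel': array([ 0.00042661,  0.00017691, -0.00038482, -0.0010549 , -0.00126565,
        0.00076322]), 'joint_torque': array([ 2.53239887e-04, -5.45615315e+01, -2.74325877e+01,  6.45283889e-02,
        1.88026205e-02, -4.82318569e-05]), 'ee_pos': array([ 270.43165106, -562.9188127 ,  222.0050238 ]), 'orientation': array([-3.06188278e+00, -6.97251152e-01,  4.29451940e-04]), 'ft_force': array([-0.50372983,  0.00987232, -0.05996257]), 'moment': array([ 0.06681089, -0.02354655, -0.0027082 ]), 'grasp_force': 0.0, 'width': 87.71988777849896}
```

View pics/s0v.png

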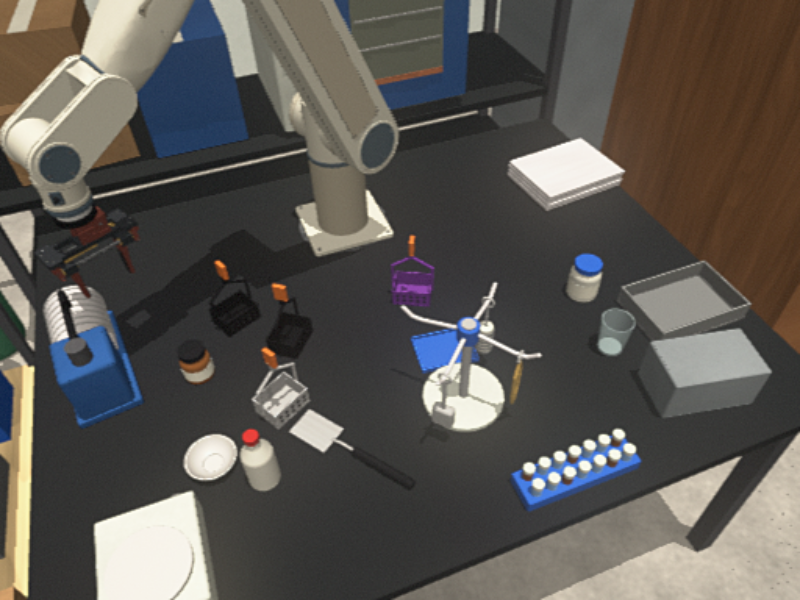

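View pics/d0v.png

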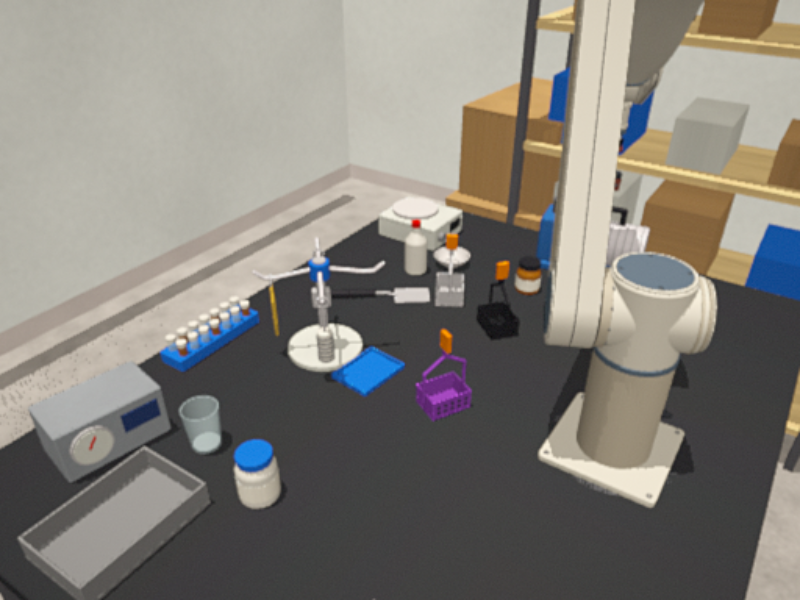

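```bash
python3 - <<'E'
from h import *
a=load('s0.png');b=load('d0.png')
def blobs(d,lo,hi,box,mn=15):
    h=cv2.cvtColor(d['image'],cv2.COLOR_RGB2HSV);m=cv2.inRange(h,lo,hi)
    n,l,s,c=cv2.connectedComponentsWithStats(m)
    k=1.5625
    return [(np.round(c[i],1),s[i].tolist()) for i in range(1,n) if s[i][4]>mn and box[0]/k<c[i][0]<box[2]/k and box[1]/k<c[i][1]<box[3]/k]
O=((3,170,120),(18,255,255));B=((100,120,60),(125,255,255))
for n,d,bx in(('s',a,(180,220,600,440)),('d',b,(220,200,600,420))):
    for nm,c in(('or',O),('bl',B)):
        for q in blobs(d,*c,bx):print(n,nm,q)
def crop(d,x,y,w,h,f):
    c=d['image'][y:y+h,x:x+w,::-1];return cv2.resize(c,(400,400),interpolation=cv2.INTER_CUBIC)
top=np.hstack([crop(a,150,205,75,75,0),crop(a,245,175,110,110,0)])
cv2.imwrite('pics/c1.png',top)
cv2.imwrite('pics/c2.png',np.hstack([crop(b,260,140,70,70,0),crop(b,155,145,110,110,0)]))
E
```

```text
s or (array([263. , 156.7]), [262, 151, 3, 13, 37])
s or (array([141.6, 172.1]), [137, 167, 9, 12, 58])
s or (array([178.6, 186.5]), [174, 181, 10, 12, 79])
s or (array([172.2, 228.1]), [168, 222, 9, 13, 71])
s or (array([126.5, 233.1]), [122, 230, 10, 7, 22])
s bl (array([376.2, 168.7]), [368, 162, 18, 15, 208])
s bl (array([282.2, 220.8]), [263, 203, 44, 36, 746])
s bl (array([303.5, 227.6]), [302, 223, 5, 9, 28])
d or (array([288.8, 154.2]), [285, 150, 8, 10, 65])
d or (array([321.2, 172.8]), [317, 167, 9, 12, 84])
d or (array([337.9, 175.3]), [331, 172, 15, 7, 74])
d or (array([285.1, 217.8]), [282, 210, 7, 16, 88])
d bl (array([348.8, 151.9]), [343, 131, 12, 41, 286])
d bl (array([204.1, 172.6]), [197, 165, 15, 15, 129])
d bl (array([235.2, 237.1]), [212, 221, 47, 33, 834])
```

View pics/c1.png

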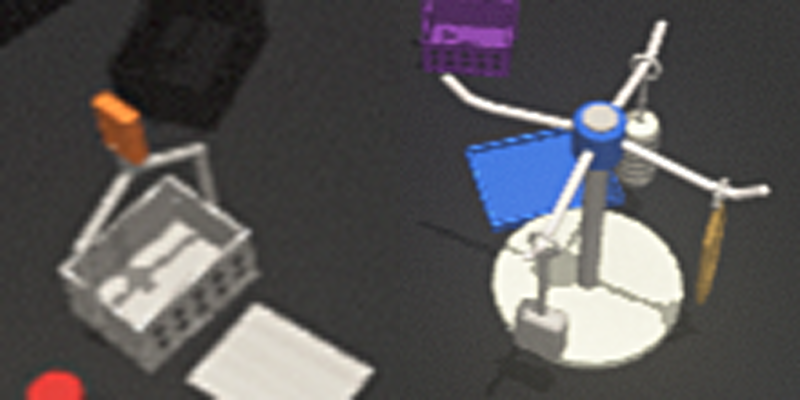

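View pics/c2.png

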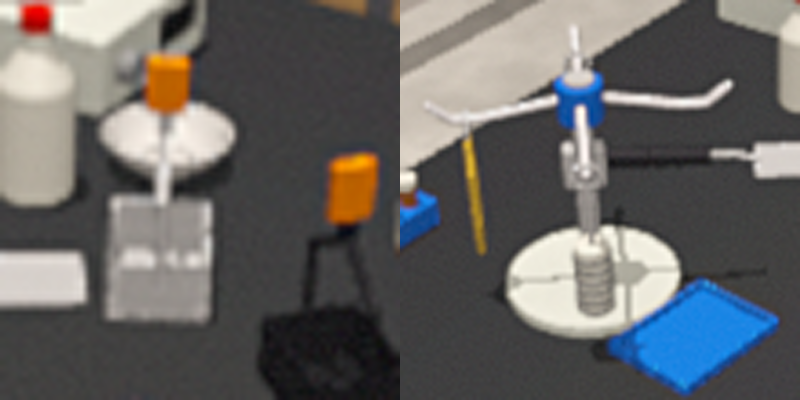

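```bash
python3 - <<'E'
from h import *
np.set_printoptions(suppress=True,precision=1)
a=load('s0.png');b=load('d0.png')
A=lambda x,y:(a,245+(x-400)*.275,175+y*.275); B=lambda x,y:(b,155+(x-400)*.275,145+y*.275)
hub=tri(A(599,117),B(579,78));print('hubtop',hub,onz(*A(599,117),235),onz(*B(579,78),235))
t=tri(A(448,79),B(728,85));print('tip',t)
t2=tri(A(766,190),B(428,103));print('tip2',t2, 'brush tip',onz(*A(661,25),218))
print('disc',onz(*A(588,287),14),onz(*B(594,278),14))
C=[onz(*B(*p),12) for p in((705,281),(778,321),(685,391),(610,345))];print('tray side',C,[np.linalg.norm(C[i]-C[(i+1)%4]) for i in range(4)],sum(C)/4)
C=[onz(*A(*p),12) for p in((467,150),(493,228))];print('tray scene',C,np.linalg.norm(C[0]-C[1]))
A2=lambda x,y:(a,150+x*.1875,205+y*.1875);B2=lambda x,y:(b,260+x*.175,140+y*.175)
C=[onz(*A2(*p),45) for p in((168,180),(255,240),(145,330),(68,270))];print('rim scene',C,[np.linalg.norm(C[i]-C[(i+1)%4]) for i in range(4)],sum(C)/4)
for i in range(4):
  d=C[(i+1)%4]-C[i];print(np.degrees(np.arctan2(d[1],d[0])))
print('tab',tri((a,172.2,228.1),(b,288.8,154.2)),onz(a,172.2,228.1,160),onz(b,288.8,154.2,160))
for q in((a,178.6,186.5),(a,141.6,172.1),(a,263,156.7)):print('other',onz(*q,160))
print('loop peak',tri(A2(133,165),B2(165,120)))
E
```

```text
hubtop [657.4  58.4 231.3] [661.9  58.  235. ] [652.1  61.7 235. ]
tip [555.8 -32.3 213.1]
tip2 [761.5 150.7 215.6] brush tip [572.3 159.9 218. ]
disc [668.4  57.2  14. ] [648.3  65.8  14. ]
tray side [array([556.1,   6.9,  12. ]), array([461. ,  20.6,  12. ]), array([474.3, 152. ,  12. ]), array([571.1, 137.7,  12. ])] [np.float64(96.10988695372104), np.float64(132.07902952889205), np.float64(97.82774263329539), np.float64(131.6897997126354)] [515.6  79.3  12. ]
tray scene [array([475.3,  17.1,  12. ]), array([573.4,   4.1,  12. ])] 98.97002451243857
rim scene [array([ 490.7, -279.6,   45. ]), array([ 555. , -241.5,   45. ]), array([ 593.3, -318.3,   45. ]), array([ 534.3, -351.3,   45. ])] [np.float64(74.75222592701763), np.float64(85.75614692109632), np.float64(67.60538360612499), np.float64(83.98072584470938)] [ 543.3 -297.7   45. ]
30.58683593856516
-63.50652332826996
-150.73805303500103
121.29877074172536
tab [ 534.4 -300.8  160.5] [ 534.2 -300.6  160. ] [ 534.9 -302.2  160. ]
other [ 367.3 -241.2  160. ]
other [ 249.6 -343.4  160. ]
other [334.6  73.1 160. ]
loop peak [ 536.1 -301.3  128. ]
```

Four orange-tabbed baskets in the scene image: black (142,172), black (179,187), purple (263,157), and grey steel (172,228). The enlarged crop confirms the last one is steel, so that is the one meant. The empty hook is the arm whose tip is at scene (258,197) and side (245,168), and it stands about 49° from the front.

Emit:
servo_tool([
  [0,0,8,0,0,0,1],
  [0,0,8,0,0,0,1],
  [31,55.3,9.7,0,0,16,1],
  [31,55.3,9.7,0,0,16,1],
  [31,55.3,9.7,0,0,16,1],
  [31,55.3,9.7,0,0,16,1],
  [31,55.3,9.7,0,0,16,1],
  [31,55.3,9.7,0,0,16,1],
  [31,55.3,9.7,0,0,16,1],
  [31,55.3,9.7,0,0,16,1],
  [31,55.3,9.7,0,0,16,1],
  [31,55.3,9.7,0,0,16,1],
  [31,55.3,9.7,0,0,16,1],
  [31,55.3,9.7,0,0,16,1],
  [31,55.3,9.7,0,0,16,1],
  [31,55.3,9.7,0,0,16,1],
  [31,55.3,9.7,0,0,16,1],
  [31,55.3,9.7,0,0,16,1],
  [31,55.3,9.7,0,0,16,1],
  [31,55.3,9.7,0,0,16,1],
])

```text
t: 1.77
ee_pos: [580.1, -10.4, 319.0]
orientation: [-2.935, -1.119, 0.002]
ft_force: [1.0, -0.6, -0.2]
width: 88.2
grasp_force: 0.0
```

```bash
python3 - <<'E'
from h import *
d=shot('wrist','w1.png')
o=ctrl.get_obs();print(o['t'],o['ee_pos'],R.from_rotvec(o['orientation']).as_matrix()[:,1:],o['qpos'])
cv2.imwrite('pics/w1v.png',cv2.resize(cv2.imread('pics/w1.png'),(800,600)))
E
```

```text
1.8167 [579.86068024 -11.14704908 319.20176037] [[ 6.64641447e-01 -1.28843216e-03]
 [-7.47162282e-01 -4.48366254e-04]
 [-5.21343545e-04 -9.99999069e-01]] [-3.94747220e-02  2.60683548e-01  1.63362725e+00 -5.25935816e-04
  1.24855164e+00  8.04474205e-01]
```

View pics/w1v.png

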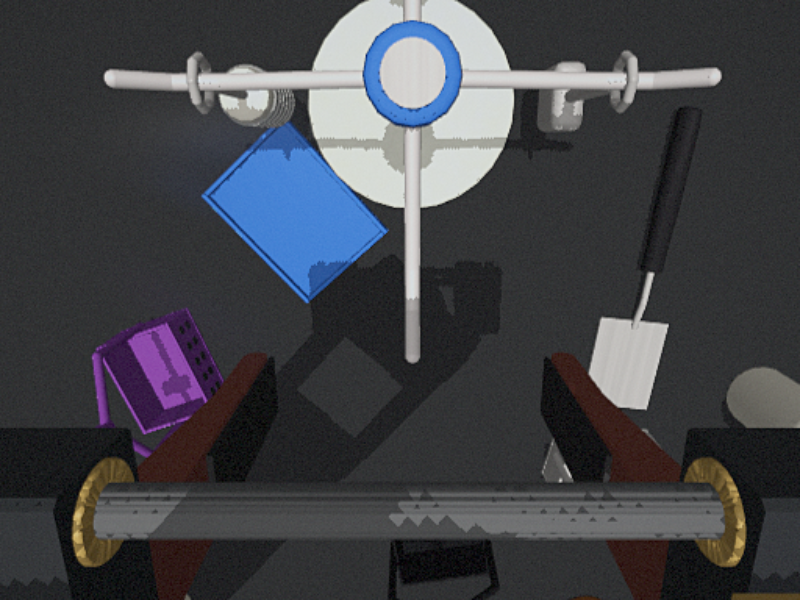

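```bash
python3 - <<'E'
from h import *
np.set_printoptions(suppress=True,precision=1)
d=load('w1.png');k=.64
P=lambda x,y,z:onz(d,x*k,y*k,z)
h=P(412,73,235);t=P(412,352,220);l=P(112,76,220);r=P(714,76,220)
print('hub',h,'tip',t,'l',l,'r',r,'mid',(l+r)/2,np.linalg.norm(l-r))
ang=lambda v:np.degrees(np.arctan2(v[1],v[0]))
print('arm',ang(t-h)%360, ang(r-l)%360)
h2=cv2.cvtColor(d['image'],cv2.COLOR_RGB2HSV);m=cv2.inRange(h2,(100,120,60),(125,255,255));m[:75]=0
n,L,s,c=cv2.connectedComponentsWithStats(m);i=1+np.argmax(s[1:,4])
cs=max(cv2.findContours((L==i).astype(np.uint8),0,1)[0],key=cv2.contourArea)
q=cv2.boxPoints(cv2.minAreaRect(cs));print(q/k)
C=[onz(d,*p,12) for p in q]
for j in range(4):
  v=C[(j+1)%4]-C[j];print(C[j],np.linalg.norm(v),ang(v)%90)
print('ctr',sum(C)/4,'front',ang(sum(C)/4-h))
E
```

```text
hub [659.6  56.1 235. ] tip [559.9 -33.3 220. ] l [569.6 157.5 220. ] r [750.7 -45.6 220. ] mid [660.2  56.  220. ] 272.1423289913887
arm 221.88597158367872 311.73665325558744
[[198.6 193.8]
 [282.7 113.3]
 [391.2 226.6]
 [307.2 307.1]]
[483.8 143.8  12. ] 101.09223475743245 82.29366153715343
[584.  130.3  12. ] 129.44562201944134 85.13797644511942
[573.    1.3  12. ] 107.30297972149553 85.38605948118717
[466.1   9.9  12. ] 135.0752575082491 82.45013698380758
ctr [526.7  71.3  12. ] front 173.45417060310845
```

```bash
python3 - <<'E'
from h import *
np.set_printoptions(suppress=True,precision=1)
d=load('w1.png');k=.64
h=onz(d,412*k,73*k,235)
ang=lambda v:np.degrees(np.arctan2(v[1],v[0]))
h2=cv2.cvtColor(d['image'],cv2.COLOR_RGB2HSV);m=cv2.inRange(h2,(100,120,60),(125,255,255));m[:75]=0
n,L,s,c=cv2.connectedComponentsWithStats(m);i=1+np.argmax(s[1:,4])
cs=max(cv2.findContours((L==i).astype(np.uint8),0,1)[0],key=cv2.contourArea)
W=np.array([onz(d,*p[0],12)[:2] for p in cs])
# edge points: split contour by nominal frame
for f in (np.radians(-7),):
  c0=np.array([526,72]);X=(W-c0)@np.array([np.cos(f),np.sin(f)]);Y=(W-c0)@np.array([-np.sin(f),np.cos(f)])
  print(X.min(),X.max(),Y.min(),Y.max())
  for nm,sel in(('out',(X<-42)&(abs(Y)<50)),('in',(X>38)&(abs(Y)<50)),('-y',(Y<-55)&(abs(X)<38)),('+y',(Y>55)&(abs(X)<38))):
    if sel.sum()>8:
      v=cv2.fitLine(W[sel].astype(np.float32),cv2.DIST_HUBER,0,.01,.01).ravel();print(nm,sel.sum(),ang(v[:2])%90,v[2:])
C=[onz(d,x*k,y*k,12)[:2] for x,y in((203,196),(306,301),(387,233),(288,124))]
for j in range(4):
  v=C[(j+1)%4]-C[j];print(C[j],np.linalg.norm(v),ang(v)%90)
c=sum(C)/4;print(c,ang(c-h[:2]))
E
```

```text
-51.070761317770504 51.48130739176896 -65.48781409942725 65.12949663349099
out 56 82.9589 [475.7  75.4]
in 63 83.06444 [576.   66.3]
-y 41 83.196724 [518.7   7.6]
+y 44 82.89056 [536.2 136. ]
[484.8 139.9] 126.42167705044976 83.23435082344163
[469.9  14.4] 97.394226710107 81.69420448000152
[566.3   0.3] 122.24591253568964 83.42135508457348
[580.3 121.8] 97.19779636205669 79.22611194985686
[525.3  69.1] 174.46088767257368
```

Emit:
servo_tool([
  [0.15,-0.2,-4,0,0,0,1],
  [0.15,-0.2,-8,0,0,0,1],
  [0.15,-0.2,-11,0,0,0,1],
  [0.15,-0.2,-13.8,0,0,0,1],
  [0.15,-0.2,-13.8,0,0,0,0.5],
  [0.15,-0.2,-13.8,0,0,0,0],
  [0.15,-0.2,-13.8,0,0,0,-0.4],
  [0.15,-0.2,-13.8,0,0,0,-0.72],
  [0.15,-0.2,-13.8,0,0,0,-0.72],
  [0.15,-0.2,-13.8,0,0,0,-0.72],
  [0.15,-0.2,-13.8,0,0,0,-0.72],
  [0.15,-0.2,-13.8,0,0,0,-0.72],
])

```text
t: 2.82
ee_pos: [582.4, -12.3, 182.3]
orientation: [2.936, 1.117, 0.001]
ft_force: [0.4, -0.0, 0.1]
width: 38.2
grasp_force: 0.0
```

```bash
python3 - <<'E'
from h import *
o=ctrl.get_obs();print(o['width'],o['ee_pos'],o['ft_force'],o['grasp_force'])
for i in range(0,15):
  s=48.9*i/14;a=np.radians(221.9-s);a0=np.radians(221.9);print([round(x,2) for x in (10.5*(np.cos(a)-np.cos(a0)),10.5*(np.sin(a)-np.sin(a0)),-s)])
E
```

```text
38.204948908022 [582.38025525 -12.26492163 182.29167508] [ 0.44853976 -0.02216785  0.12963436] 0.0
[np.float64(0.0), np.float64(0.0), -0.0]
[np.float64(-0.41), np.float64(0.49), -3.49]
[np.float64(-0.79), np.float64(1.0), -6.99]
[np.float64(-1.14), np.float64(1.54), -10.48]
[np.float64(-1.46), np.float64(2.09), -13.97]
[np.float64(-1.74), np.float64(2.67), -17.46]
[np.float64(-1.99), np.float64(3.26), -20.96]
[np.float64(-2.2), np.float64(3.86), -24.45]
[np.float64(-2.37), np.float64(4.48), -27.94]
[np.float64(-2.51), np.float64(5.11), -31.44]
[np.float64(-2.61), np.float64(5.74), -34.93]
[np.float64(-2.67), np.float64(6.38), -38.42]
[np.float64(-2.68), np.float64(7.01), -41.91]
[np.float64(-2.67), np.float64(7.65), -45.41]
[np.float64(-2.61), np.float64(8.29), -48.9]
```

Emit:
servo_tool([
  [0,0,0,0,0,0,-0.72],
  [0,0,0,0,0,0,-0.72],
  [0,0,0,0,0,0,-0.72],
  [0,0,0,0,0,0,-0.72],
  [-0.41,0.49,0,0,0,-3.5,-0.72],
  [-0.79,1.0,0,0,0,-7,-0.72],
  [-1.14,1.54,0,0,0,-10.5,-0.72],
  [-1.46,2.09,0,0,0,-14,-0.72],
  [-1.74,2.67,0,0,0,-17.5,-0.72],
  [-1.99,3.26,0,0,0,-21,-0.72],
  [-2.2,3.86,0,0,0,-24.5,-0.72],
  [-2.37,4.48,0,0,0,-28,-0.72],
  [-2.51,5.11,0,0,0,-31.5,-0.72],
  [-2.61,5.74,0,0,0,-35,-0.72],
  [-2.67,6.38,0,0,0,-38.4,-0.72],
  [-2.68,7.01,0,0,0,-41.9,-0.72],
  [-2.68,7.34,0,0,0,-43.7,-0.72],
  [-2.67,7.65,0,0,0,-45.4,-0.72],
  [-2.64,7.97,0,0,0,-47.2,-0.72],
  [-2.61,8.29,0,0,0,-48.9,-0.72],
])

```text
t: 4.48
ee_pos: [555.8, 70.5, 181.6]
orientation: [3.135, -0.201, -0.001]
ft_force: [-0.8, -1.6, 0.4]
width: 12.2
grasp_force: 0.6
```

Emit:
servo_tool([
  [0,0,0,0,0,0,-0.72],
  [0,0,0,0,0,0,-0.9],
  [0,0,0,0,0,0,-1],
  [0,0,0,0,0,0,-1],
  [0,0,0,0,0,0,-1],
  [0,0,0,0,0,0,-1],
])

```text
t: 4.98
ee_pos: [555.9, 70.5, 181.6]
orientation: [-3.135, 0.198, 0.0]
ft_force: [-0.6, 0.5, -0.6]
width: 7.2
grasp_force: 30.0
```

Emit:
servo_tool([
  [0,0,0,0,0,0,-0.7],
  [0,0,0,0,0,0,0],
  [0,0,0,0,0,0,0.5],
  [0,0,0,0,0,0,0.5],
  [0,0,0,0,0,0,0.5],
  [0,0,0,0,0,0,0.5],
  [0,0,0,0,0,0,0.5],
  [0,0,3,0,0,0,1],
  [0,0,7,0,0,0,1],
  [0,0,10.5,0,0,0,1],
  [0,0,14,0,0,0,1],
  [0,0,14,0,0,0,1],
  [0,0,14,0,0,0,1],
])

```text
t: 6.07
ee_pos: [557.1, 70.7, 323.9]
orientation: [-3.135, 0.198, -0.007]
ft_force: [-0.2, -0.1, -0.7]
width: 86.9
grasp_force: 0.0
```

```bash
python3 - <<'E'
from h import *
np.set_printoptions(suppress=True,precision=2)
d=shot('wrist','w2.png')
o=ctrl.get_obs();y=R.from_rotvec(o['orientation']).as_matrix()[:,1];print(o['t'],o['ee_pos'],np.degrees(np.arctan2(y[1],y[0])),o['qpos'])
cv2.imwrite('pics/w2v.png',cv2.resize(cv2.imread('pics/w2.png'),(800,600)))
E
```

```text
6.1167 [556.    70.56 321.91] -97.24132332270655 [0.1  0.23 1.67 0.   1.24 1.8 ]
```

View pics/w2v.png

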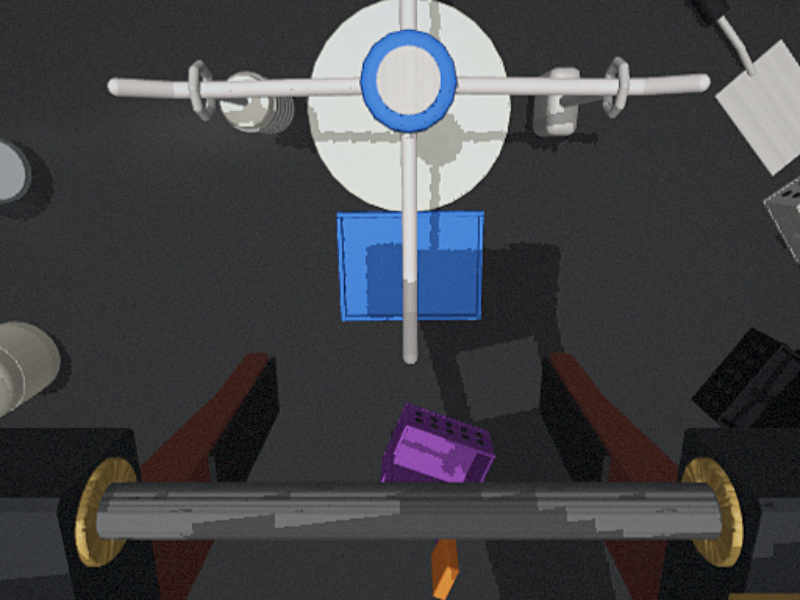

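```bash
python3 - <<'E'
from h import *
np.set_printoptions(suppress=True,precision=2)
d=load('w2.png');k=.64
P=lambda x,y,z:onz(d,x*k,y*k,z)
ang=lambda v:np.degrees(np.arctan2(v[1],v[0]))
h=P(408.5,80,235);t=P(410,354,220);l=P(115,87,220);r=P(703,82,220)
print(h,t,(l+r)/2,'arm',ang(t-h),ang(r-l)-90, ang(t-(l+r)/2))
h2=cv2.cvtColor(d['image'],cv2.COLOR_RGB2HSV);m=cv2.inRange(h2,(100,120,40),(125,255,255));m[:132]=0;m=cv2.morphologyEx(m,3,np.ones((13,13)))
n,L,s,c=cv2.connectedComponentsWithStats(m);i=1+np.argmax(s[1:,4])
cs=max(cv2.findContours((L==i).astype(np.uint8),0,1)[0],key=cv2.contourArea)
W=np.array([onz(d,*p[0],12)[:2] for p in cs]);c0=np.array([526,72]);f=np.radians(-7)
X=(W-c0)@np.array([np.cos(f),np.sin(f)]);Y=(W-c0)@np.array([-np.sin(f),np.cos(f)])
print(X.min(),X.max(),Y.min(),Y.max())
for nm,sel in(('out',(X<-42)&(abs(Y)<55)),('in',(X>38)&(abs(Y)<55)&(abs(Y)>10)),('-y',(Y<-55)&(abs(X)<40)),('+y',(Y>55)&(abs(X)<40))):
  if sel.sum()>8:
    v=cv2.fitLine(W[sel].astype(np.float32),cv2.DIST_HUBER,0,.01,.01).ravel();print(nm,sel.sum(),ang(v[:2])%90,v[2:])
E
```

```text
[659.59  55.89 235.  ] [525.97  72.06 220.  ] [659.18  55.93 220.  ] arm 173.0988576826207 -186.78920886674894 173.0956505387733
-51.073891477134175 51.4336133329427 -65.59529094279442 65.46008251199555
out 76 83.869675 [475.99  75.89]
in 66 83.729164 [574.41  47.53]
-y 55 82.7382 [516.32   7.96]
+y 55 83.95529 [535.01 135.84]
```

Emit:
servo_tool([
  [-2.2,-37.2,-3,0,0,37,1],
  [-2.2,-37.2,-3,0,0,37,1],
  [-2.2,-37.2,-3,0,0,37,1],
  [-2.2,-37.2,-3,0,0,37,1],
  [-2.2,-37.2,-3,0,0,37,1],
  [-2.2,-37.2,-3,0,0,37,1],
  [-2.2,-37.2,-3,0,0,37,1],
  [-2.2,-37.2,-3,0,0,37,1],
  [-2.2,-37.2,-3,0,0,37,1],
  [-2.2,-37.2,-3,0,0,37,1],
  [-2.2,-37.2,-3,0,0,37,1],
  [-2.2,-37.2,-3,0,0,37,1],
  [-2.2,-37.2,-3,0,0,37,1],
  [-2.2,-37.2,-3,0,0,37,1],
])

```text
t: 7.28
ee_pos: [534.1, -299.7, 291.3]
orientation: [-3.035, -0.809, 0.001]
ft_force: [0.1, 0.5, 0.2]
width: 87.8
grasp_force: 0.0
```

```bash
python3 - <<'E'
from h import *
np.set_printoptions(suppress=True,precision=2)
d=shot('wrist','w3.png')
o=ctrl.get_obs();y=R.from_rotvec(o['orientation']).as_matrix()[:,1];print(o['t'],o['ee_pos'],np.degrees(np.arctan2(y[1],y[0])),o['qpos'])
print(proj(d,np.array([534.4,-300.8,180])))
cv2.imwrite('pics/w3v.png',cv2.resize(cv2.imread('pics/w3.png'),(800,600)))
E
```

```text
7.3333 [ 534.28 -299.77  291.58] -60.13133313787107 [-0.53  0.34  1.59  0.    1.21  0.52]
(np.float64(260.4855908443292), np.float64(186.48556803698742))
```

View pics/w3v.png

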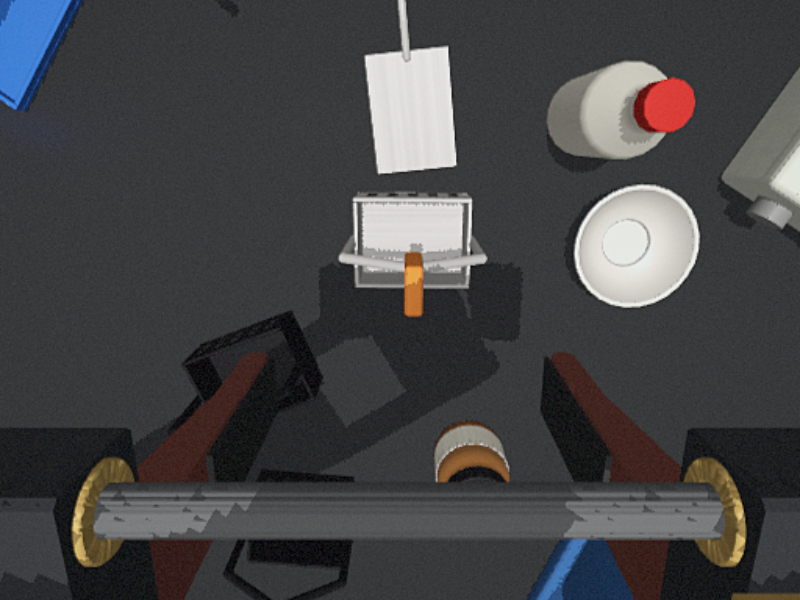

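```bash
python3 - <<'E'
from h import *
d=load('w3.png')
print(onz(d,414*.64,291*.64,180))
C=[onz(d,x*.64,y*.64,45) for x,y in((355,200),(470,200))];v=C[1]-C[0];print(np.degrees(np.arctan2(v[1],v[0])),C)
E
```

```text
[ 536.42567337 -303.90318504  180.        ]
-60.138630581932986 [array([ 543.4942894, -249.9286062,   45.       ]), array([ 586.5924067 , -324.99560523,   45.        ])]
```

Emit:
servo_tool([
  [0.1,-0.2,-4,0,0,0,1],
  [0.1,-0.2,-8,0,0,0,1],
  [0.1,-0.2,-11,0,0,0,1],
  [0.1,-0.2,-13,0,0,0,1],
  [0.1,-0.2,-14.7,0,0,0,1],
  [0.1,-0.2,-14.7,0,0,0,0],
  [0.1,-0.2,-14.7,0,0,0,-0.5],
  [0.1,-0.2,-14.7,0,0,0,-0.5],
  [0.1,-0.2,-14.7,0,0,0,-0.5],
  [0.1,-0.2,-14.7,0,0,0,-0.5],
  [0.1,-0.2,-14.7,0,0,0,-0.5],
  [0.1,-0.2,-14.7,0,0,0,-0.5],
  [0.1,-0.2,-14.7,0,0,0,-0.7],
  [0.1,-0.2,-14.7,0,0,0,-0.8],
  [0.1,-0.2,-14.7,0,0,0,-1],
  [0.1,-0.2,-14.7,0,0,0,-1],
  [0.1,-0.2,-14.7,0,0,0,-1],
  [0.1,-0.2,-14.7,0,0,0,-1],
  [0.1,-0.2,-14.7,0,0,0,-1],
  [0.1,-0.2,-14.7,0,0,0,-1],
])

```text
t: 9.0
ee_pos: [534.8, -303.3, 144.4]
orientation: [-3.036, -0.806, 0.001]
ft_force: [-0.2, -0.7, -2.2]
width: 9.8
grasp_force: 30.0
```

Emit:
servo_tool([
  [0,0,0.5,0,0,0,-1],
  [0,0,2,0,0,0,-1],
  [0,0,4,0,0,0,-1],
  [0,0,6.5,0,0,0,-1],
  [0,0,9,0,0,0,-1],
  [0,0,11.5,0,0,0,-1],
  [-1,2,11.6,0,0,-2,-1],
  [-2.2,5,11.6,0,0,-6,-1],
  [-3.5,8,11.6,0,0,-10,-1],
  [-5,11,11.6,0,0,-14,-1],
  [-6.5,14,11.6,0,0,-18,-1],
  [-7.4,17,11.6,0,0,-22,-1],
  [-7.4,20,11.6,0,0,-26,-1],
  [-7.4,23,11.6,0,0,-30,-1],
  [-7.4,26,11.6,0,0,-33,-1],
  [-7.4,29,11.6,0,0,-35,-1],
  [-7.4,32,11.6,0,0,-37,-1],
  [-7.4,35,11.6,0,0,-37,-1],
  [-7.4,37,11.6,0,0,-37,-1],
  [-7.4,38.5,11.6,0,0,-37,-1],
])

```text
t: 10.67
ee_pos: [460.8, 83.5, 261.1]
orientation: [-3.135, 0.196, -0.001]
ft_force: [-0.3, -0.4, -1.1]
width: 9.9
grasp_force: 30.0
```

Emit:
servo_tool([
  [0,0,0,0,0,0,-1],
  [0,0,0,0,0,0,-1],
  [0,0,0,0,0,0,-1],
])

```text
t: 10.92
ee_pos: [460.9, 81.1, 260.8]
orientation: [3.135, -0.198, 0.0]
ft_force: [-0.1, 0.7, -2.2]
width: 9.9
grasp_force: 30.0
```

```bash
python3 - <<'E'
from h import *
np.set_printoptions(suppress=True,precision=2)
a=shot('scene','s4.png');b=shot('side','d4.png');w=shot('wrist','w4.png')
o=ctrl.get_obs();y=R.from_rotvec(o['orientation']).as_matrix()[:,1];print(o['t'],o['ee_pos'],np.degrees(np.arctan2(y[1],y[0])),o['width'],o['ft_force'])
f=lambda d,x,y,w,h:cv2.resize(d['image'][y:y+h,x:x+w,::-1],(400,300),interpolation=cv2.INTER_CUBIC)
cv2.imwrite('pics/m4.png',np.vstack([np.hstack([f(a,200,120,160,120),f(b,150,120,160,120)]),np.hstack([f(w,0,0,512,384),f(b,0,0,512,384)])]))
E
```

```text
11.0667 [461.03  80.71 260.73] -97.31206640744948 9.750380448610533 [ 1.07 -0.22 -2.42]
```

View pics/m4.png

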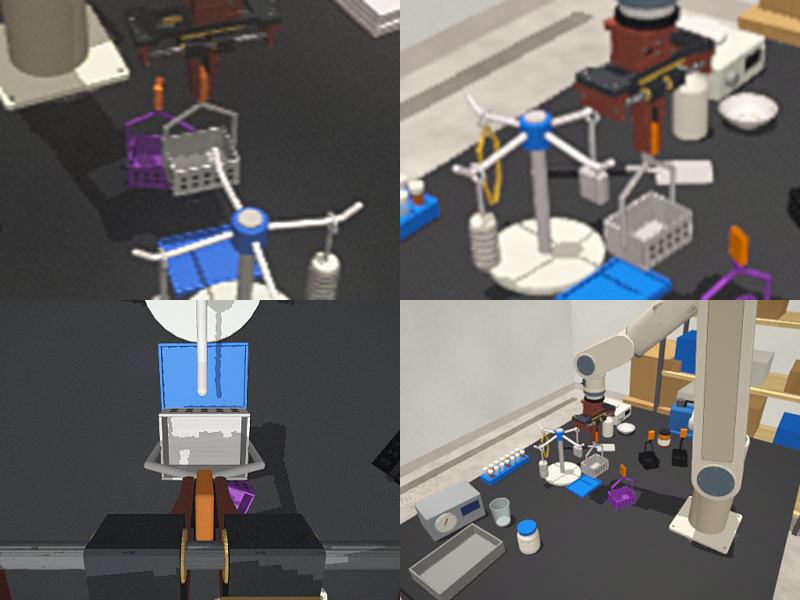

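Emit:
servo_tool([
  [0.4,-0.05,0,0,0,0,-1],
  [1.2,-0.13,0,0,0,0,-1],
  [2.2,-0.24,0,0,0,0,-1],
  [3.2,-0.36,0,0,0,0,-1],
  [4.2,-0.47,0,0,0,0,-1],
  [5.2,-0.58,0,0,0,0,-1],
  [6.2,-0.69,0,0,0,0,-1],
  [7.2,-0.8,0,0,0,0,-1],
  [8.2,-0.91,0,0,0,0,-1],
  [9,-1,0,0,0,0,-1],
  [9.4,-1.05,0,0,0,0,-1],
  [9.4,-1.05,0,0,0,0,-1],
  [9.4,-1.05,0,0,0,0,-1],
  [9.4,-1.05,-0.5,0,0,0,-1],
  [9.4,-1.05,-1.1,0,0,0,-1],
  [9.4,-1.05,-1.7,0,0,0,-1],
  [9.4,-1.05,-2.2,0,0,0,-1],
  [9.4,-1.05,-2.5,0,0,0,-1],
  [9.4,-1.05,-2.5,0,0,0,-1],
])

```text
t: 12.65
ee_pos: [554.4, 71.0, 234.6]
orientation: [3.135, -0.198, -0.003]
ft_force: [-0.4, -0.3, -1.7]
width: 9.8
grasp_force: 30.0
```

Emit:
servo_tool([
  [0,0,-0.2,0,0,0,-1],
  [0,0,-0.4,0,0,0,-1],
  [0,0,-0.5,0,0,0,-1],
  [0,0,-0.5,0,0,0,-1],
])

```text
t: 12.98
ee_pos: [555.0, 71.0, 230.6]
orientation: [3.135, -0.198, -0.0]
ft_force: [0.5, 0.1, -2.9]
width: 9.5
grasp_force: 30.0
```

```bash
python3 - <<'E'
from h import *
np.set_printoptions(suppress=True,precision=2)
a=shot('scene','s5.png');b=shot('side','d5.png')
o=ctrl.get_obs();print(o['t'],o['ee_pos'],o['width'],o['ft_force'])
f=lambda d,x,y,w,h:cv2.resize(d['image'][y:y+h,x:x+w,::-1],(400,400),interpolation=cv2.INTER_CUBIC)
cv2.imwrite('pics/m5.png',np.hstack([f(a,240,150,100,100),f(b,170,140,100,100)]))
E
```

```text
13.0833 [555.08  71.07 230.77] 9.735813722563032 [-0.01  0.45 -1.83]
```

View pics/m5.png

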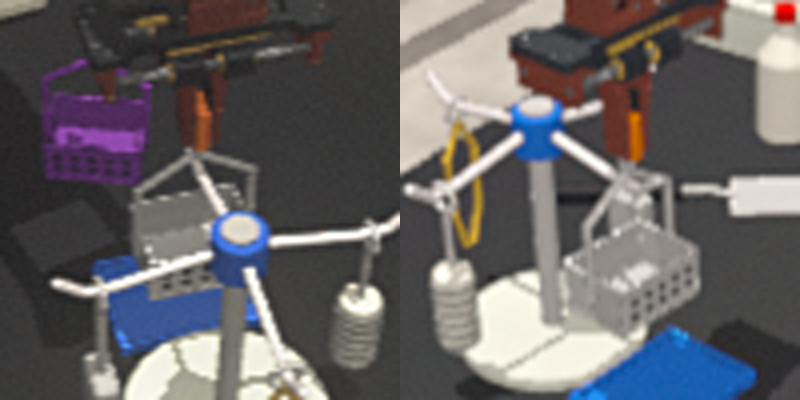

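The arm passes through the loop, whose peak is just above the dip. I'll lower it slowly and watch the force.

Emit:
servo_tool([
  [0,0,-0.1,0,0,0,-1],
  [0,0,-0.2,0,0,0,-1],
  [0,0,-0.3,0,0,0,-1],
  [0,0,-0.3,0,0,0,-1],
  [0,0,-0.3,0,0,0,-1],
])

```text
t: 13.5
ee_pos: [555.2, 71.1, 228.0]
orientation: [-3.135, 0.198, -0.001]
ft_force: [0.1, -0.2, 0.5]
width: 9.6
grasp_force: 30.0
```

Emit:
servo_tool([
  [0,0,-0.05,0,0,0,-1],
  [0,0,-0.1,0,0,0,-1],
  [0,0,-0.1,0,0,0,-1],
  [0,0,-0.1,0,0,0,-1],
])

```text
t: 13.83
ee_pos: [555.3, 71.1, 227.7]
orientation: [-3.135, 0.198, -0.001]
ft_force: [-3.1, -0.4, 6.9]
width: 10.2
grasp_force: 30.0
```

Emit:
servo_tool([
  [0,0,0.07,0,0,0,-1],
  [0,0,0.07,0,0,0,-1],
  [0,0,0.07,0,0,0,-1],
  [0,0,0.07,0,0,0,-0.75],
  [0,0,0.07,0,0,0,-0.6],
  [0,0,0.07,0,0,0,-0.4],
  [0,0,0.07,0,0,0,-0.2],
  [0,0,0.07,0,0,0,0],
  [0,0,0.07,0,0,0,0.2],
  [0,0,0.07,0,0,0,0.2],
  [0,0,0.07,0,0,0,0.2],
  [0,0,0.07,0,0,0,0.2],
  [0,0,0.07,0,0,0,0.2],
])

```text
t: 14.92
ee_pos: [555.0, 71.0, 227.4]
orientation: [-3.135, 0.198, -0.0]
ft_force: [-0.3, -0.4, -0.6]
width: 52.9
grasp_force: 0.0
```

Emit:
servo_tool([
  [0,0,1,0,0,0,0.2],
  [0,0,3,0,0,0,0.2],
  [0,0,5,0,0,0,0.2],
  [0,0,7,0,0,0,0.2],
  [0,0,10,0,0,0,0.2],
  [0,0,13,0,0,0,0.2],
  [0,0,13,0,0,0,0.2],
  [0,0,13,0,0,0,0.2],
  [0,0,13,0,0,0,0.2],
  [0,0,13,0,0,0,0.2],
  [0,0,13,0,0,0,0.2],
  [0,0,13,0,0,0,0.2],
  [0,0,13,0,0,0,0.2],
  [0,0,13,0,0,0,0.2],
])

```text
t: 16.08
ee_pos: [554.9, 71.1, 356.8]
orientation: [3.135, -0.198, -0.002]
ft_force: [-0.4, -0.3, -0.3]
width: 52.9
grasp_force: 0.0
```

```bash
python3 - <<'E'
from h import *
np.set_printoptions(suppress=True,precision=2)
a=shot('scene','s6.png');w=shot('wrist','w6.png')
o=ctrl.get_obs();print(o['t'],o['ee_pos'],o['width'],o['ft_force'])
f=lambda d,x,y,w,h:cv2.resize(d['image'][y:y+h,x:x+w,::-1],(400,400),interpolation=cv2.INTER_CUBIC)
cv2.imwrite('pics/m6.png',np.hstack([f(a,240,150,100,100),f(w,130,20,260,260)]))
E
```

```text
16.1833 [554.97  71.06 357.12] 52.408124089134205 [ 0.18 -0.61  0.15]
```

View pics/m6.png

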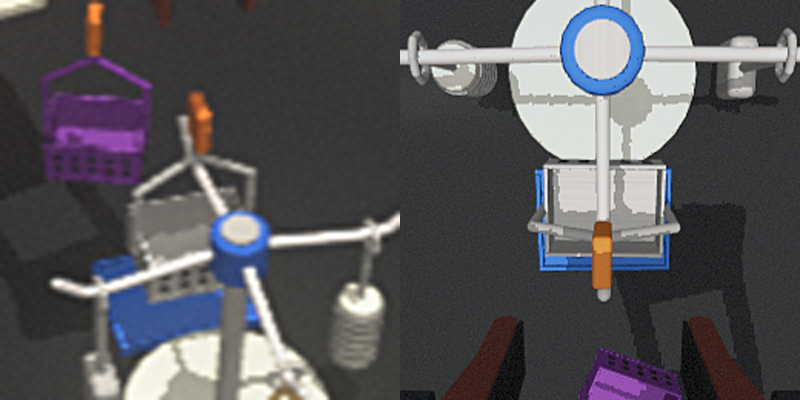

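It hangs in the dip, lined up with the tray. I'll let it settle and check that it is still.

Emit:
servo_tool([
  [0,0,0,0,0,0,0.2],
  [0,0,0,0,0,0,0.2],
  [0,0,0,0,0,0,0.2],
  [0,0,0,0,0,0,0.2],
  [0,0,0,0,0,0,0.2],
  [0,0,0,0,0,0,0.2],
  [0,0,0,0,0,0,0.2],
  [0,0,0,0,0,0,0.2],
  [0,0,0,0,0,0,0.2],
  [0,0,0,0,0,0,0.2],
  [0,0,0,0,0,0,0.2],
  [0,0,0,0,0,0,0.2],
  [0,0,0,0,0,0,0.2],
  [0,0,0,0,0,0,0.2],
  [0,0,0,0,0,0,0.2],
  [0,0,0,0,0,0,0.2],
])

```text
t: 17.52
ee_pos: [555.0, 71.0, 357.4]
orientation: [-3.135, 0.198, 0.0]
ft_force: [-0.4, 0.6, 0.9]
width: 52.8
grasp_force: 0.0
```

```bash
python3 - <<'E'
from h import *
def tab(d):
    m=cv2.inRange(cv2.cvtColor(d['image'],cv2.COLOR_RGB2HSV),(3,170,120),(18,255,255));M=cv2.moments(m[165:200,280:300]);return round(M['m10']/M['m00'],2),round(M['m01']/M['m00'],2)
print(tab(load('s6.png')),[tab(shot('scene',f's7{i}.png')) for i in range(8)])
E
```

```text
(9.85, 15.22) [(9.84, 15.33), (9.84, 15.33), (9.83, 15.17), (9.83, 15.17), (9.84, 15.09), (9.87, 15.38), (9.84, 15.09), (9.77, 15.21)]
```

```bash
python3 -c "
from workcell import ctrl
print(ctrl.close_job())"
```

```text
the job is handed in; nothing more can be done
None
```

I turned the empty hook to point over the drip tray (within about half a degree by the wrist camera), then hung the steel basket in its dip. It was hanging still with the gripper clear when I handed the job in, at about 18 s of the 64 s allowed.

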